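# Stow the resin star diagonal in the sloping case

## Task

Slide the grey door of the sloping case fully open, pick up the white resin star diagonal and set it gently down in the open bay, standing on its foot on the sloping floor, and let go, then push the door along its track until it is fully shut. The resin is brittle: hold it lightly, with no more than about 40 N on either finger, and set it down without a knock or a drop. Do not slam the door, do not press the lamp's button, and leave the cap, tube, eyecup and lamp where they are.

Things in the scene. Friction and masses are not known exactly. Their poses are not given: they have to be found in the camera images.
- diagonal: White resin star diagonal, about 0.15 kg, on its flat foot. Origin: underside, below the housing's middle; z up, x to the nose. Foot x -24 to 30 mm. Grip the housing's flat cheeks, 40 mm apart (y -20 to 20), x -24 to 24, 42 mm high (below z 22 they begin at x -10). Round 36 mm socket on top, up to z 54. Nose tube at z 24 with a red 34 mm cap, ending at x 58.
- bay: Dark padded bay of the fixed navy case. Origin: centre of its sloping floor, 45 mm above the table. z: the floor's normal, 30 degrees from vertical, leaning to the robot's right; x up the slope; y level along the door track, towards the door's parking side (towards the robot). Inside 115 (x) by 130 mm (y), 62 mm deep to the door's underside. Case walls reach x +-66, y -78 to 225.
- lamp_bar (a point): Middle of the fixed red lamp bar above the bay, up to 24 mm thick, 190 mm long, parallel to the bay's y, 165 mm above the bay floor's centre and 20 mm level from it towards the uphill side. Too low for a gripper pointing straight down; a tool tilted along the bay's z clears it. Thin 10 mm brackets at the bar's ends come from the uphill side.
- door (a joint): Sliding door of the case, 120 x 146 x 5 mm light grey plate parallel to the bay floor, its upper face 67 mm from the floor. 0 = shut, 0.145 m = fully open, moving along the bay's +y. Slides with about 2 N of friction and stays where left.
- door_grip (a point): Middle of the black grip block on the door, moving with it; same axes as the bay. The block is 26 mm (x) by 14 mm (y) and stands 28 mm above the door's upper face; the point is 16 mm above that face, at the middle of the door.
- cap: Loose anodised red eyepiece cap, 40 mm across, 18 mm high; origin under its centre. Leave alone.
- tube: Loose silver extension tube, standing, 43 mm across, 40 mm high; origin under its centre. Leave alone.
- eyecup: Loose green rubber eyecup, standing, 50 mm across the top, 30 mm high; origin under its centre. Leave alone.
- lamp: Fixed cream lamp base, 90 x 70 mm, with a red bulb up to 64 mm high and a white push button; origin under its centre. Leave alone.
- lamp_button (a joint): The lamp's push button: 0 = out, 0.005 m = pressed.
There are look-alikes about, which are no part of the job. There is more than one size of the diagonal; the job needs the smaller.

How it is judged:
By the outcome, as a careful person would: the job done as asked, in the order asked, and still so for the second after the job is handed in, with the robot touching nothing.
It also fails if it takes over 64 s, if anything falls off the work surface, if the arm or the gripper's body presses on something with over 40 N, if the wrist force passes 120 N, or if a joint passes its speed limit or range.

## Robot

A 6-joint arm with a two-finger parallel gripper is mounted at the origin on the work surface. World frame = base frame: x ahead of the robot, y to its left, z up, the work surface at z = 0. Lengths are in m, angles in rad, forces in N, time in s.
With the tool pointing down it reaches from about 0.35 to 0.725 m from the base axis. Payload 4.3 kg.
Tool frame: the origin (TCP) lies midway between the tips of the shut fingers; the grasp point (between the pads) lies 19 mm behind it; z points along the fingers, y is the line along which they close (so a half turn about z gives the same grasp; the last joint's range is limited). The gripper opens to 85 mm and grips with 20 to 120 N. Pads are 22 mm wide; open, the fingers measure 114 mm over their backs; the gripper's body (76 mm by 85 mm) begins 54 mm behind the grasp point. The pads swing forward as they close: fully open they stand 13 mm farther back than shut.
Start: joints at [-1.43, 0.377, 0.081, 1.274, 0, 1.46], TCP at [0.143, -0.557, 0.231] pointing down, gripper open.
Joint ranges: [-2.72, 2.72], [-0.84, 1.66], [-1.02, 1.22], [-1.77, 2.12], [-1.37, 1.28], [-3.14, 3.14]. Speed limits (rad/s): [2.57, 2.57, 3.14, 3.14, 3.14, 3.14].

## Interface

Orientations are given as a unit quaternion [w, x, y, z].
In Python, from workcell import * gives the robot as it stands.
- The arm moves only by the tool move_arm, never from a script. Its argument "rows" is a list of rows, each a list of 3 entries, a list of its own where there are three numbers: the closure, from -1 (fully open) to 1 (shut), then the shift along the tool's x, y, z in m, then the turn about the tool's z in degrees. In form: [[claw, [x, y, z], spin], ...]. A call has exactly 8 rows; each row shifts and turns the commanded pose from where the row before left it, along the tool's axes as they then stand; what a row does not reach is not made up. A row lasts 1/8 s, in which the tool goes at most 62.5 mm and 10.7 degrees, less where a joint would pass 70% of its speed; a pose out of reach is approached as far as the arm can. A call is refused whole if a number of a shift passes 0.0625 or a number of a turn 10.7, either way. A call with a gripper value outside its range is refused whole. The fingers move at their own pace and stop on an object; the grip force is fixed at half the most. Time passes only in rows, so rows that do not move let the fingers close, or fill a call up. It gives the time, the measured TCP pose, the force, the opening and the grip force at its end, in the units of the state.
- observe(): the state, without advancing time (a new reading comes with each control period).
- capture(name): name is "scene" or "top" or "wrist"; returns (picture, depth): 480x640x3 uint8, red, green, blue; 480x640 float32, m along the optical axis (not along the pixel's ray), 0 where there is no reading.
- camera_params(name): a dict with "mtx" (3x3 intrinsics, pixels), "R" (3x3) and "t" (3): a world point X has camera coordinates R X + t. Camera axes: x right, y down, z forward; pixel columns grow to the right and rows downward; lengths in m; the calibration is good to about 2 mm. The wrist camera is an equidistant fisheye: a pixel r from the principal point sees the ray r / f radians off the axis. A picture is of the moment at which its call begins: read the wrist's pose just before it. camera_params takes no time and is no camera call; for the wrist camera it gives the pose at the moment of the call.
- close_job(): hands the job in; it is judged then, once.
The state is a dict: "clock": time; "joints": joint angles; "qvel": joint speeds; "effort": joint torques, N m; "tcp_pos": TCP position; "tcp_rot": TCP orientation; "ft_force": force on the tool from outside, world axes, zero at the start; "wrist_torque": the same for the moment, N m; "grip_width": opening from 0.0 (shut) to 1.0 (fully open); "finger_force": force on a finger pad.
Only numpy, scipy, OpenCV 4.12 (cv2) and the standard library are available. Lean on these libraries where they do the work, as an engineer would, in place of code of your own. Each camera call takes 0.05 s, during which the arm holds its last target. There are 200 camera calls.

## Working session

There is one attempt and no reset: what is moved stays moved. The work goes in short steps, Python scripts to look and compute and a tool call to move; the robot and the scene stay as the last step left them, time stands still between calls to the robot, and variables do not carry over. Pictures are saved under pics/ and viewed, at most 10 in all, crops included, and the job is handed in when it is done.

Besides the shell and the picture viewer there is one more tool, called after ">>>" as name([rows], argument=value, ...), one row to a line, values as JSON. move_arm: Moves the arm, as the interface text tells. Its arguments: {"type":"object","properties":{"rows":{"type":"array","items":{"type":"array"}}},"required":["rows"]}

```bash
mkdir -p pics; ls; python3 - <<'E'
from workcell import *
import cv2,numpy as np
for n in ["scene","top"]:
    p,d=capture(n); cv2.imwrite(f"pics/{n}0.png",p[:,:,::-1]); np.savez(f"{n}0.npz",p=p,d=d,**camera_params(n))
s=observe(); print(s)
E
```

```text
pics
{'clock': 0.1, 'joints': array([-1.43030554e+00,  3.77990214e-01,  7.97820966e-02,  1.27438136e+00,
        1.24827548e-05,  1.46051673e+00]), 'qvel': array([-0.0009267 , -0.0006501 ,  0.00244139,  0.00090375, -0.00065702,
       -0.00195818]), 'effort': array([ 1.40113967e-03, -4.64693606e+01,  2.70582533e+01,  1.19977078e-02,
       -1.11461059e-04,  5.27370894e-07]), 'tcp_pos': array([ 0.14262723, -0.55644225,  0.23046292]), 'tcp_rot': array([-8.96566926e-04,  9.92149172e-01,  1.25056857e-01, -7.30212180e-06]), 'ft_force': array([-0.99607199,  0.65874771, -0.30057192]), 'wrist_torque': array([ 0.02834381, -0.02063668, -0.02912605]), 'finger_force': 0.0, 'grip_width': 1.0021093617025443}
```

View pics/scene0.png

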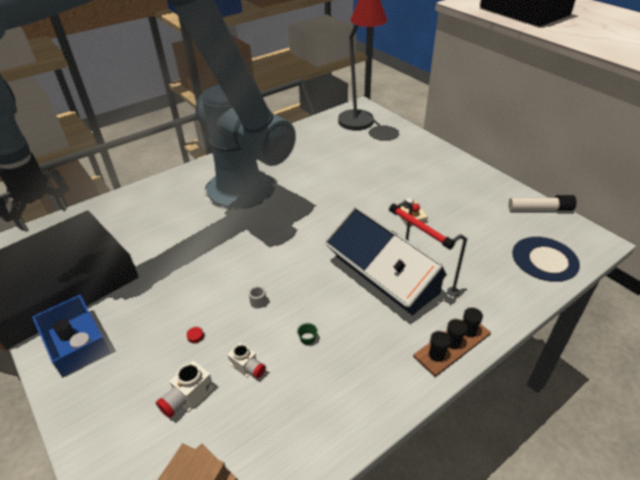

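View pics/top0.png

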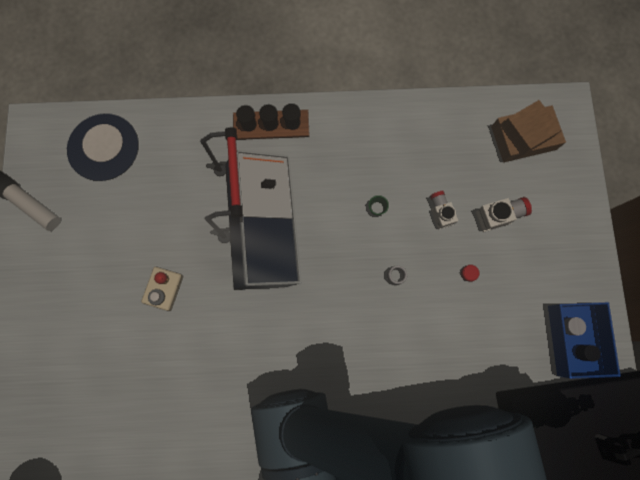

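The scene picture shows two white diagonals: a small one at (245,360) and a large one at (187,388). In the top picture they are at (443,208) and (500,212). The smaller fits the job. The shut grey door with its black grip is at top (268,183), and the lamp bar is at (235,165).

```bash
cat > h.py <<'E'
import numpy as np,cv2
def cloud(f):
    z=np.load(f); d=z["d"]; K=z["mtx"]; v,u=np.mgrid[:480,:640]
    c=np.stack([(u-K[0,2])/K[0,0]*d,(v-K[1,2])/K[1,1]*d,d],-1)
    X=(c-z["t"])@z["R"]; X[d==0]=np.nan
    return z["p"],X
E
python3 - <<'E'
from h import *
p,X=cloud("top0.npz"); ps,Xs=cloud("scene0.npz")
z=np.load("top0.npz"); print(z["mtx"],z["R"],z["t"])
def s(u,v): return np.round(X[v,u],4)
for n,q in dict(table=(340,320),diag=(447,213),nose=(437,197),big=(500,212),cap=(470,273),tube=(396,275),eyec=(377,206),lamp=(161,288),bar=(234,165),grip=(268,183)).items(): print(n,s(*q))
# door plane: light grey pixels
m=np.zeros((480,640),bool); m[155:216,240:292]=1
V=X[m]; C=p[m].astype(int)
g=(C.min(1)>100)&(np.abs(C[:,0]-C[:,2])<40)&(V[:,2]>.05)
P=V[g]; 
for _ in range(3):
    c=P.mean(0); n=np.linalg.svd(P-c)[2][2]; n*=np.sign(n[2]); P=P[np.abs((P-c)@n)<.006]
print("door n",n,"c",c,len(P), "tilt",np.degrees(np.arccos(n[2])), "resid",np.std((P-c)@n))
uv=(g.reshape(-1))
mm=np.zeros(m.shape,np.uint8); mm[m]=g; print(cv2.minAreaRect(cv2.findNonZero(mm)), cv2.boundingRect(mm))
# grip block black px
gm=(p.max(2)<60)&m&(X[...,2]>.08); gm[:,:255]=0; gm[:170]=0; gm[205:]=0
print("grip px",gm.sum(),np.nanmean(X[gm],0),np.nanmax(X[gm][:,2]))
a=cv2.resize(p[180:240,420:540],None,fx=5,fy=5,interpolation=cv2.INTER_CUBIC)
b=cv2.resize(ps[325:415,155:275],None,fx=5,fy=5,interpolation=cv2.INTER_CUBIC)[:,:600]
b=cv2.resize(b,(400,300)); a=cv2.resize(a,(600,300))
c=cv2.resize(p[120:300,190:320],(400,554))
im=np.zeros((600,800,3),np.uint8); im[:300,:600]=0; im[:200,:400]=cv2.resize(a,(400,200)); im[200:500,:400]=b; im[:554,400:]=c
cv2.imwrite("pics/crop1.png",im[:,:,::-1])
E
```

```text
[[490.18201697   0.         321.23827615]
 [  0.         490.18201697 237.89387754]
 [  0.           0.           1.        ]] [[-0.04007776 -0.99919235 -0.00290255]
 [-0.97874415  0.03984198 -0.20117781]
 [ 0.20113097 -0.00522191 -0.97955044]] [-0.01745792  0.55297192  1.07252656]
table [ 0.3656 -0.076   0.0021]
diag [ 0.5992 -0.3346  0.0551]
nose [ 0.6447 -0.32    0.0342]
big [ 0.5926 -0.4518  0.0714]
cap [ 0.462  -0.3865  0.0137]
tube [ 0.4663 -0.2147 -0.0024]
eyec [ 0.6385 -0.1803 -0.0037]
lamp [0.4547 0.3364 0.0252]
bar [0.6759 0.1315 0.2199]
grip [0.6642 0.0726 0.1312]
door n [ 0.03300301 -0.49950817  0.86568031] c [0.66377649 0.08258316 0.10487138] 2596 tilt 30.03952170807497 resid 0.001836918128163636
((265.5, 184.99998474121094), (50.99999237060547, 59.99999237060547), -0.0) (240, 155, 52, 61)
grip px 103 [0.6655894  0.07402994 0.12358511] 0.13666164924075555
```

View pics/crop1.png

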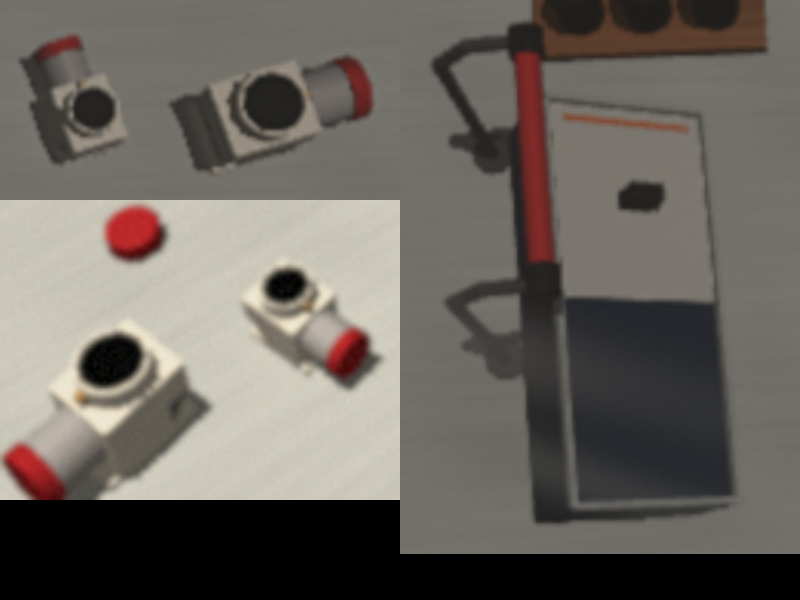

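The smaller diagonal, at (443,208) in the top view, is confirmed by the crop: its housing is about two thirds the size of the one at (500,212). Rows only turn the tool about its own z. So I first check what a pose near the reach limit does to the tilt, staying well above everything.

>>> move_arm([
  [-1,[0,-0.035,0],0],
  [-1,[0,-0.035,0],0],
  [-1,[0,-0.035,0],0],
  [-1,[0,-0.035,0],0],
  [-1,[0,-0.035,0],0],
  [-1,[0,-0.035,0],0],
  [-1,[0,-0.035,0],0],
  [-1,[0,-0.035,0],0],
])

```text
clock: 1.1
tcp_pos: [0.073, -0.2843, 0.2309]
tcp_rot: [-0.0, 0.992, 0.125, 0.0]
ft_force: [0.4, 0.4, 0.7]
grip_width: 1.006
finger_force: 0.0
```

```bash
python3 - <<'E'
from workcell import *
print(observe()["joints"].round(3))
E
```

```text
[-1.537 -0.197 -0.56   1.208 -0.     1.354]
```

>>> move_arm([
  [-1,[0,0,0.0],0],
  [-1,[0,-0.02,0],0],
  [-1,[0,-0.02,0],0],
  [-1,[0,-0.02,0],0],
  [-1,[0,-0.02,0],0],
  [-1,[0,-0.02,0],0],
  [-1,[0,0,0],0],
  [-1,[0,0,0],0],
])

```text
clock: 2.1
tcp_pos: [0.0484, -0.1902, 0.2315]
tcp_rot: [0.001, 0.992, 0.125, -0.0]
ft_force: [-0.4, -0.0, 0.5]
grip_width: 1.001
finger_force: 0.0
```

```bash
python3 - <<'E'
from workcell import *
s=observe();print(s["joints"].round(3),s["tcp_rot"].round(4))
E
```

```text
[-1.65  -0.422 -0.695  1.296  0.     1.241] [ 7.000e-04  9.922e-01  1.250e-01 -0.000e+00]
```

>>> move_arm([
  [-1,[0.03,0,0.02],0],
  [-1,[0,0,0.02],0],
  [-1,[0,0,0.02],0],
  [-1,[0,0,0.02],0],
  [-1,[0,0,0.02],0],
  [-1,[0,0,0.02],0],
  [-1,[0,0,0.02],0],
  [-1,[0,0,0],0],
])

```text
clock: 3.1
tcp_pos: [0.0777, -0.1817, 0.0909]
tcp_rot: [-0.001, 0.992, 0.125, 0.0]
ft_force: [0.3, -0.3, -0.2]
grip_width: 1.0
finger_force: 0.0
```

```bash
python3 - <<'E'
from workcell import *
s=observe();print(s["joints"].round(3),s["tcp_rot"].round(4),s["tcp_pos"].round(4))
E
```

```text
[-1.493 -0.308 -1.017  0.863  0.     1.397] [-7.000e-04  9.921e-01  1.253e-01  1.000e-04] [ 0.0777 -0.1817  0.0909]
```

Joint 3 is now at its limit (-1.02), so a further inward command will show how unreachable poses are handled.

>>> move_arm([
  [-1,[0,-0.015,0],0],
  [-1,[0,-0.015,0],0],
  [-1,[0,-0.015,0],0],
  [-1,[0,-0.015,0],0],
  [-1,[0,0,0],0],
  [-1,[0,0,0],0],
  [-1,[0,0,0],0],
  [-1,[0,0,0],0],
])

```text
clock: 4.1
tcp_pos: [0.0682, -0.1353, 0.1144]
tcp_rot: [-0.008, 0.992, 0.125, -0.001]
ft_force: [-0.0, 0.5, 0.2]
grip_width: 1.0
finger_force: 0.0
```

```bash
python3 - <<'E'
from workcell import *
s=observe();print(s["joints"].round(3),s["tcp_rot"].round(4),s["tcp_pos"].round(4))
E
```

```text
[-1.525 -0.453 -1.019  1.02  -0.004  1.365] [-0.0076  0.9921  0.1251 -0.0015] [ 0.0682 -0.1353  0.1144]
```

Unreachable poses tilt the tool slightly, and the tilt stays. So I can do the door and the pick with the tool pointing down, then get the 30° tilt by pushing against a joint limit high up in free space. Next I locate the bay precisely.

```bash
cat >> h.py <<'E'
from scipy.optimize import least_squares
def bayR(yaw):
    s,c=.5,np.sqrt(.75); R0=np.array([[0,-1,0],[c,0,-s],[s,0,c]])  # columns x,y,z
    cy,sy=np.cos(yaw),np.sin(yaw); return np.array([[cy,-sy,0],[sy,cy,0],[0,0,1]])@R0
def ray(z,u,v,h):
    K=z["mtx"]; d=z["R"].T@np.array([(u-K[0,2])/K[0,0],(v-K[1,2])/K[1,1],1]); o=-z["R"].T@z["t"]
    return o+d*(h-o[2])/d[2]
E
python3 - <<'E'
from h import *
z=np.load("top0.npz"); K=z["mtx"]
def proj(P): c=P@z["R"].T+z["t"]; c=c@K.T; return c[:,:2]/c[:,2:]
uv=np.array([[287.5,157.4],[292.4,218.1],[243.6,216.9],[238.1,151.8]])-.3
B=np.array([[-.06,-.073,.067],[-.06,.073,.067],[.06,.073,.067],[.06,-.073,.067]])
f=lambda q:(proj(B@bayR(q[2]).T+[q[0],q[1],q[3]])-uv).ravel()
r=least_squares(lambda q:np.r_[f(q),(q[3]-.045)*500],[.68,.12,.06,.045]); print(r.x.round(4),r.fun.round(2))
R=bayR(r.x[2]); o=np.array([r.x[0],r.x[1],.045]); print(R.round(4))
for n,P in dict(grip=[0,0,.083],gripopen=[0,.145,.083]).items(): print(n,(o+R@P).round(4))
u=np.array([-np.sin(r.x[2]),np.cos(r.x[2]),0]); print("bar",(o+.02*u+[0,0,.165]).round(4))
print("socket",ray(z,447.9,213,.054).round(4),"nose cap top",ray(z,438,196.5,.041).round(4))
p,X=cloud("top0.npz")
m=np.zeros((480,640),bool);m[183:232,420:464]=1; m&=(X[...,2]>.012); 
C=p.astype(int); red=m&(C[...,0]>1.8*C[...,1]+10); print("red",red.sum(),np.nanmean(X[red],0).round(4),"all",np.nanmean(X[m&~red],0).round(4))
# bar points
b=np.zeros_like(m); b[130:210,225:245]=1; b&=(C[...,0]>1.8*C[...,1]+20)&(X[...,2]>.18); print("bar meas",np.nanmean(X[b],0).round(4),np.nanmax(X[b][:,2]))
E
```

```text
[0.6658 0.1141 0.0633 0.0453] [-0.44  0.37  0.35 -0.23 -0.37 -0.89  0.46  0.82  0.14]
[[-0.0548 -0.998   0.0316]
 [ 0.8643 -0.0633 -0.499 ]
 [ 0.5     0.      0.866 ]]
grip [0.6685 0.0727 0.1169]
gripopen [0.5237 0.0635 0.1169]
bar [0.6646 0.1341 0.21  ]
socket [ 0.5994 -0.337   0.054 ] nose cap top [ 0.6439 -0.3208  0.041 ]
red 31 [ 0.652  -0.3214  0.0393] all [ 0.6098 -0.3305  0.0426]
bar meas [0.6641 0.1338 0.2186] 0.22410106719377293
```

>>> move_arm([
  [-1,[0,0,-0.02],-9.9],
  [-1,[0,0,-0.02],-9.9],
  [-1,[0,0,-0.02],-9.9],
  [-1,[0,0,-0.02],-9.9],
  [-1,[0,0,-0.02],-9.9],
  [-1,[0,0,-0.02],-9.9],
  [-1,[0,0,-0.02],-9.9],
  [-1,[0,0,-0.02],-9.9],
])

```text
clock: 5.1
tcp_pos: [0.069, -0.1376, 0.275]
tcp_rot: [-0.007, 0.683, 0.731, 0.004]
ft_force: [0.6, -0.2, -0.5]
grip_width: 1.0
finger_force: 0.0
```

>>> move_arm([
  [-1,[0.0,0.03,0],0],
  [-1,[0.0,0.05,0],0],
  [-1,[0.012,0.055,0],0],
  [-1,[0.02,0.055,0],0],
  [-1,[0.02,0.055,0],0],
  [-1,[0.02,0.055,0],0],
  [-1,[0.02,0.055,0],0],
  [-1,[0.02,0.055,0],0],
])

```text
clock: 6.1
tcp_pos: [0.4558, -0.0044, 0.2742]
tcp_rot: [-0.007, 0.684, 0.729, 0.003]
ft_force: [0.2, -1.6, 1.3]
grip_width: 1.002
finger_force: 0.0
```

>>> move_arm([
  [-1,[0.009,0.05,0],0],
  [-1,[0.009,0.05,0],0],
  [-1,[0.009,0.05,0],0],
  [-1,[0.009,0.05,0],0],
  [0.0,[0,0,0.035],0],
  [0.0,[0,0,0.035],0],
  [0.0,[0,0,0.03],0],
  [0.0,[0,0,0],0],
])

```text
clock: 7.1
tcp_pos: [0.6484, 0.0442, 0.1708]
tcp_rot: [-0.009, 0.685, 0.729, 0.001]
ft_force: [0.3, -0.6, -0.3]
grip_width: 0.498
finger_force: 0.0
```

```bash
cat >> h.py <<'E'
from scipy.spatial.transform import Rotation as Ro
O=np.array([.6658,.1141,.045]); RB=bayR(.0633)
def st(s):
    q=s["tcp_rot"]; R=Ro.from_quat([q[1],q[2],q[3],q[0]]).as_matrix(); p=np.array(s["tcp_pos"]); return p,R
def rep(s):
    p,R=st(s); print("t",round(s["clock"],2),"p",p.round(4),"j",s["joints"].round(3),"F",s["ft_force"].round(1),"w",round(s["grip_width"],3),"ff",round(s["finger_force"],1))
    print("R cols x,y,z:",R.T.round(3).tolist(),"bay",(RB.T@(p-O)).round(4))
E
python3 - <<'E'
from workcell import *
from h import *
s=observe();rep(s);p,R=st(s)
print("to grip:",(R.T@(np.array([.6685,.069,.111])-p)).round(4))
E
```

```text
t 7.1 p [0.6484 0.0442 0.1708] j [-0.036  0.565  0.222  1.24   0.014  1.472] F [ 0.3 -0.6 -0.3] w 0.498 ff 0.0
R cols x,y,z: [[-0.062, 0.998, 0.015], [0.998, 0.062, -0.012], [-0.012, 0.014, -1.0]] bay [0.0034 0.0217 0.1433]
to grip: [0.0226 0.0222 0.0599]
```

>>> move_arm([
  [0.0,[0.011,0.011,0],0],
  [0.0,[0.011,0.011,0],0],
  [0.0,[0,0,0.02],0],
  [0.0,[0,0,0.02],0],
  [0.0,[0,0,0.02],0],
  [0.3,[0,0,0],0],
  [0.7,[0,0,0],0],
  [1.0,[0,0,0],0],
])

```text
clock: 8.1
tcp_pos: [0.6695, 0.068, 0.1164]
tcp_rot: [-0.007, 0.685, 0.729, 0.002]
ft_force: [-6.8, 0.2, 3.0]
grip_width: 0.143
finger_force: 60.7
```

```bash
python3 - <<'E'
from workcell import *
from h import *
s=observe();rep(s);p,R=st(s)
print("open dir per 145mm:",(R.T@(RB[:,1]*.145)).round(4))
E
```

```text
t 8.1 p [0.6695 0.068  0.1164] j [1.000e-03 6.330e-01 1.970e-01 1.142e+00 1.400e-02 1.509e+00] F [-6.8  0.2  3. ] w 0.143 ff 60.7
R cols x,y,z: [[-0.062, 0.998, 0.014], [0.998, 0.062, -0.007], [-0.008, 0.014, -1.0]] bay [-0.0043 -0.0008  0.0849]
open dir per 145mm: [-1.00e-04 -1.45e-01  1.00e-03]
```

>>> move_arm([
  [1,[0,-0.012,0],0],
  [1,[0,-0.02,0],0],
  [1,[0,-0.022,0],0],
  [1,[0,-0.022,0],0],
  [1,[0,-0.022,0],0],
  [1,[0,-0.021,0],0],
  [1,[0,-0.015,0],0],
  [1,[0,-0.01,0],0],
])

```text
clock: 9.1
tcp_pos: [0.528, 0.0592, 0.1164]
tcp_rot: [-0.006, 0.685, 0.729, 0.004]
ft_force: [2.5, 0.7, -5.8]
grip_width: 0.147
finger_force: 59.7
```

>>> move_arm([
  [1,[0,-0.002,0],0],
  [1,[0,0,0],0],
  [0,[0,0,0],0],
  [0,[0,0,0],0],
  [0,[0,0,-0.02],0],
  [0,[0,0,-0.05],0],
  [0,[0,0,-0.05],0],
  [0,[0,0,-0.03],0],
])

```text
clock: 10.1
tcp_pos: [0.5272, 0.057, 0.2684]
tcp_rot: [-0.005, 0.685, 0.729, 0.005]
ft_force: [-0.5, -0.5, -0.5]
grip_width: 0.498
finger_force: 0.0
```

```bash
python3 - <<'E'
from workcell import *
from h import *
s=observe();rep(s)
p,d=capture("top"); np.savez("top1.npz",p=p,d=d,**camera_params("top"))
cv2.imwrite("pics/top1.png",cv2.resize(p[120:320,180:420],None,fx=3,fy=3)[:,:,::-1])
E
```

```text
t 10.1 p [0.5272 0.057  0.2684] j [-0.02   0.278  0.036  1.33   0.014  1.488] F [-0.5 -0.5 -0.5] w 0.498 ff 0.0
R cols x,y,z: [[-0.062, 0.998, 0.014], [0.998, 0.062, -0.0], [-0.001, 0.014, -1.0]] bay [0.0699 0.1419 0.2175]
```

View pics/top1.png

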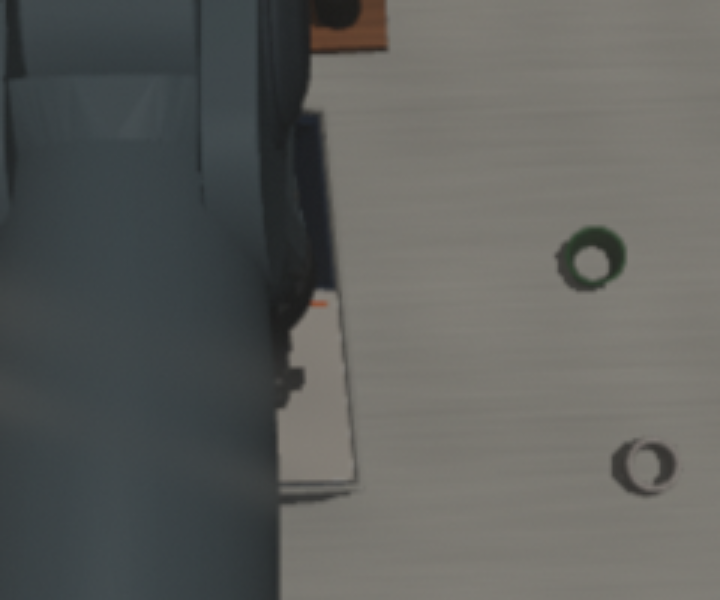

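Door is about 143 mm open as far as visible; I'll check it once the arm is away. Now to the diagonal.

>>> move_arm([
  [-1,[-0.03,0.003,0],0],
  [-1,[-0.05,0.006,0],0],
  [-1,[-0.055,0.006,0],0],
  [-1,[-0.055,0.007,0],0],
  [-1,[-0.055,0.007,0],0],
  [-1,[-0.055,0.007,0],0],
  [-1,[-0.055,0.007,0],0],
  [-1,[-0.043,0.004,0],0],
])

```text
clock: 11.15
tcp_pos: [0.598, -0.3396, 0.2588]
tcp_rot: [-0.007, 0.685, 0.728, 0.004]
ft_force: [0.1, 0.2, 0.4]
grip_width: 1.003
finger_force: 0.0
```

>>> move_arm([
  [-1,[0,0,0],-10.5],
  [-1,[0,0,0],-10.5],
  [-1,[0,0,0],-10.5],
  [-1,[0,0,0],-10.5],
  [-1,[0,0,0],-10.5],
  [-1,[0,0,0],-10.5],
  [-1,[0,0,0],-10.5],
  [-1,[0,0,0],-10.5],
])

```text
clock: 12.15
tcp_pos: [0.5979, -0.3373, 0.259]
tcp_rot: [-0.003, 0.018, 1.0, 0.007]
ft_force: [0.3, 0.3, 0.1]
grip_width: 0.999
finger_force: 0.0
```

```bash
python3 - <<'E'
from workcell import *
from h import *
s=observe();rep(s);P=camera_params("wrist")
p,d=capture("wrist"); np.savez("w1.npz",p=p,d=d,**P); print(P)
cv2.imwrite("pics/w1.png",p[:,:,::-1])
p,d=capture("top"); np.savez("top2.npz",p=p,d=d,**camera_params("top"))
cv2.imwrite("pics/top2.png",cv2.resize(p[120:300,190:320],None,fx=4,fy=3)[:,:,::-1])
E
```

```text
t 12.15 p [ 0.5979 -0.3373  0.259 ] j [-0.61   0.652  0.599  1.53   0.009 -0.574] F [0.3 0.3 0.1] w 0.999 ff 0.0
R cols x,y,z: [[-0.999, 0.036, 0.006], [0.036, 0.999, 0.014], [-0.005, 0.014, -1.0]] bay [-0.2794  0.0963  0.4084]
{'mtx': array([[371.64829954,   0.        , 320.15253526],
       [  0.        , 371.64829954, 248.86848086],
       [  0.        ,   0.        ,   1.        ]]), 'R': array([[ 0.03689228,  0.99920059,  0.01539966],
       [ 0.9662405 , -0.03959893,  0.25458047],
       [ 0.25498676,  0.00548772, -0.96692897]]), 't': array([ 0.31049306, -0.6312635 ,  0.25369483])}
```

View pics/w1.png

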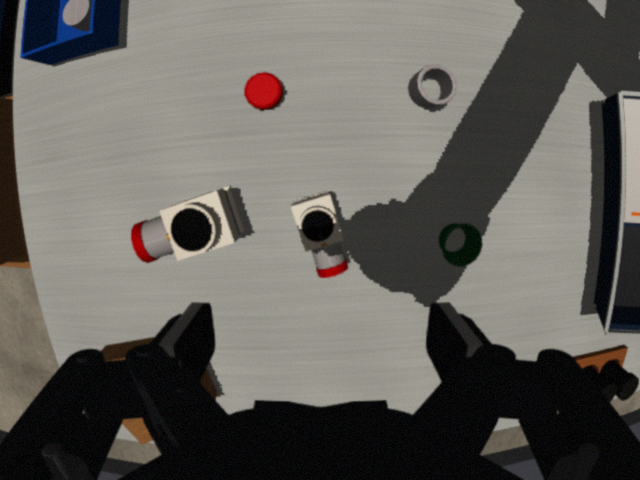

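View pics/top2.png

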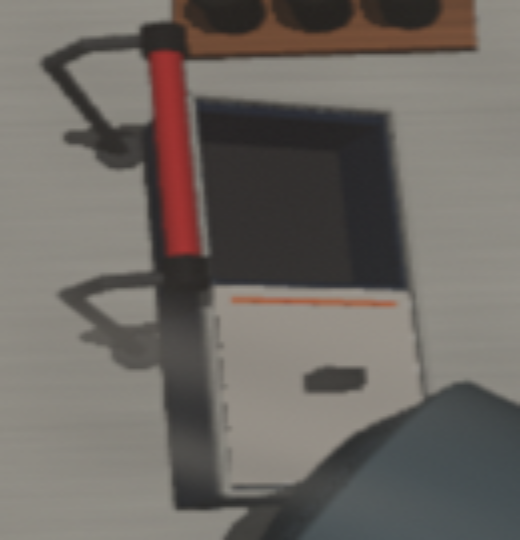

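The wrist view shows the small diagonal with its socket at (318,225) and red cap at (332,270); the large one is at (193,230), to the left. The top view shows the bay uncovered, with the door edge at about crop row 290.

```bash
cat >> h.py <<'E'
def wray(P,u,v,h):
    K=P["mtx"]; x=np.array([(u-K[0,2])/K[0,0],(v-K[1,2])/K[1,1]]); th=np.hypot(*x)
    d=P["R"].T@np.r_[x/th*np.sin(th),np.cos(th)]; o=-P["R"].T@P["t"]; return o+d*(h-o[2])/d[2]
E
python3 - <<'E'
from h import *
z=np.load("top2.npz"); K=z["mtx"]
# door edge at mid: intersect ray with door upper plane
def rb(u,v,bz):
    o=RB.T@(-z["R"].T@z["t"]-O); d=RB.T@(z["R"].T@np.array([(u-K[0,2])/K[0,0],(v-K[1,2])/K[1,1],1])); return o+d*(bz-o[2])/d[2]
p=z["p"].astype(int); 
for u in (255,267,280): print(u,p[208:224,u].sum(1).tolist())
print(rb(267.5,215.7,.067),"block top",rb(190+335/4,120+380/3,.081))
W=np.load("w1.npz"); q=W["p"]; C=cv2.cvtColor(q,cv2.COLOR_RGB2HSV)
roi=np.zeros(q.shape[:2],bool); roi[185:285,285:352]=1
red=roi&(C[...,1]>150)&(C[...,2]>100)&((C[...,0]<10)|(C[...,0]>170)); blk=roi&(q.max(2)<30)
for n,m,h in (("red",red,.036),("socket",blk,.054)):
    n_,l,stt,c=cv2.connectedComponentsWithStats(m.astype(np.uint8)); k=1+np.argmax(stt[1:,4]); print(n,stt[k],c[k],wray(W,*c[k],h).round(4))
n=[wray(W,*x,.042) for x in ((292,205),(332,193),(343,230))]; print(np.round(n,4))
E
```

```text
255 [151, 153, 154, 148, 152, 147, 174, 368, 438, 434, 416, 357, 326, 396, 430, 431]
267 [151, 151, 152, 151, 150, 149, 147, 196, 365, 435, 432, 379, 322, 380, 423, 431]
280 [128, 128, 128, 131, 125, 131, 133, 173, 365, 439, 436, 410, 354, 346, 408, 433]
[0.00197886 0.07073992 0.067     ] block top [-0.00017045  0.14418137  0.081     ]
red [317 263  29  15 228] [331.55701754 270.64473684] [ 0.6539 -0.3236  0.036 ]
socket [303 212  30  29 709] [317.2651622  226.11988717] [ 0.6029 -0.3366  0.054 ]
[[ 0.5832 -0.3604  0.042 ]
 [ 0.573  -0.3211  0.042 ]
 [ 0.6102 -0.3113  0.042 ]]
```

>>> move_arm([
  [-1,[0,0,0],-8.3],
  [-1,[0,0,0.02],-8.3],
  [-1,[-0.004,-0.003,0.04],0],
  [-1,[0,0,0.055],0],
  [-1,[0,0,0.055],0],
  [-1,[0,0,0.04],0],
  [-1,[0,0,0.02],0],
  [-1,[0,0,0],0],
])

```text
clock: 13.25
tcp_pos: [0.5996, -0.3347, 0.0269]
tcp_rot: [-0.003, -0.122, 0.992, 0.009]
ft_force: [-0.5, 0.4, -0.5]
grip_width: 1.001
finger_force: 0.0
```

```bash
python3 - <<'E'
from workcell import *
from h import *
s=observe();rep(s);p,R=st(s); print("go",(R.T@(np.array([.6015,-.336,.010])-p)).round(4))
z0=np.load("top0.npz");z2=np.load("top2.npz");K=z0["mtx"]
def rb(u,v,bz):
    o=RB.T@(-z0["R"].T@z0["t"]-O); d=RB.T@(z0["R"].T@np.array([(u-K[0,2])/K[0,0],(v-K[1,2])/K[1,1],1])); return o+d*(bz-o[2])/d[2]
for z,(a,b) in ((z0,(172,200)),(z2,(235,256))):
    m=np.zeros((480,640),np.uint8); m[a:b,258:288]=z["p"][a:b,258:288].max(2)<75
    n,l,stt,c=cv2.connectedComponentsWithStats(m); k=1+np.argmax(stt[1:,4]); print(stt[k],c[k],rb(*c[k],.083).round(4))
E
```

```text
t 13.25 p [ 0.5996 -0.3347  0.0269] j [-0.606  0.732  0.137  0.993  0.009 -0.85 ] F [-0.5  0.4 -0.5] w 1.001 ff 0.0
R cols x,y,z: [[-0.97, -0.242, 0.004], [-0.242, 0.97, 0.019], [-0.009, 0.017, -1.0]] bay [-0.3933  0.0944  0.2062]
go [-0.0016 -0.002   0.0169]
[261 179  15  10 117] [267.95726496 183.45299145] [0.0017 0.0007 0.083 ]
[267 243  14   7  89] [273.65168539 246.08988764] [0.0009 0.1433 0.083 ]
```

>>> move_arm([
  [-1,[-0.002,-0.002,0.01],0],
  [-1,[0,0,0.007],0],
  [-0.5,[0,0,0],0],
  [-0.2,[0,0,0],0],
  [0.0,[0,0,0],0],
  [0.0,[0,0,0],0],
  [0.06,[0,0,0],0],
  [0.07,[0,0,0],0],
])

```text
clock: 14.25
tcp_pos: [0.6038, -0.3371, 0.0128]
tcp_rot: [-0.001, -0.123, 0.992, 0.007]
ft_force: [-1.5, 2.5, 2.6]
grip_width: 0.468
finger_force: 13.3
```

```bash
python3 - <<'E'
from workcell import *
from h import *
rep(observe())
E
```

```text
t 14.25 p [ 0.6038 -0.3371  0.0128] j [-0.605  0.748  0.13   0.964  0.009 -0.852] F [-1.5  2.5  2.6] w 0.468 ff 13.3
R cols x,y,z: [[-0.97, -0.245, 0.001], [-0.245, 0.969, 0.015], [-0.004, 0.014, -1.0]] bay [-0.4027  0.0904  0.1953]
```

>>> move_arm([
  [0.08,[0,0,-0.005],0],
  [0.08,[0,0,-0.02],0],
  [0.08,[0,0,-0.04],-6],
  [0.08,[0,0,-0.05],-10],
  [0.08,[0,0,-0.05],-10.5],
  [0.08,[0,0,-0.05],-10.5],
  [0.08,[0,0,-0.05],-10.5],
  [0.08,[0,0,-0.05],-10.5],
])

```text
clock: 15.25
tcp_pos: [0.6047, -0.3415, 0.3292]
tcp_rot: [0.002, -0.591, 0.806, 0.007]
ft_force: [1.2, -0.9, -1.1]
grip_width: 0.465
finger_force: 23.2
```

```bash
python3 - <<'E'
from workcell import *
from h import *
rep(observe())
E
```

```text
t 15.25 p [ 0.6047 -0.3415  0.3292] j [-0.609  0.743  0.955  1.794  0.009 -1.875] F [ 1.2 -0.9 -1.1] w 0.465 ff 23.2
R cols x,y,z: [[-0.301, -0.954, -0.012], [-0.954, 0.301, 0.008], [-0.004, 0.014, -1.0]] bay [-0.2484  0.0898  0.4715]
```

>>> move_arm([
  [0.08,[0,0,-0.03],-10.5],
  [0.08,[0,0,-0.03],-10.5],
  [0.08,[-0.03,0.02,-0.015],0],
  [0.08,[-0.045,0.03,-0.015],0],
  [0.08,[-0.045,0.03,-0.015],0],
  [0.08,[-0.045,0.03,-0.015],0],
  [0.08,[-0.045,0.03,-0.015],0],
  [0.08,[-0.045,0.03,-0.015],0],
])

```text
clock: 16.25
tcp_pos: [0.4095, -0.0908, 0.4685]
tcp_rot: [-0.005, 0.726, -0.687, 0.0]
ft_force: [1.0, 0.4, -0.5]
grip_width: 0.466
finger_force: 22.7
```

>>> move_arm([
  [0.08,[-0.045,0.035,0],0],
  [0.08,[-0.045,0.035,0],0],
  [0.08,[-0.045,0.035,0],0],
  [0.08,[-0.045,0.035,0],0],
  [0.08,[-0.045,0.035,0],0],
  [0.08,[-0.045,0.04,0],0],
  [0.08,[-0.04,0.04,0],0],
  [0.08,[-0.03,0.045,0],0],
])

```text
clock: 17.25
tcp_pos: [0.0941, 0.2294, 0.4678]
tcp_rot: [-0.005, 0.726, -0.687, 0.0]
ft_force: [0.5, 1.5, -1.1]
grip_width: 0.463
finger_force: 22.7
```

```bash
python3 - <<'E'
from workcell import *
from h import *
s=observe();rep(s);p,R=st(s);print("to C",(R.T@(np.array([-.087,.345,.56])-p)).round(4))
E
```

```text
t 17.25 p [0.0941 0.2294 0.4678] j [ 0.926 -0.233  0.037  1.83  -0.002 -0.7  ] F [ 0.5  1.5 -1.1] w 0.463 ff 22.7
R cols x,y,z: [[0.055, -0.998, -0.007], [-0.998, -0.055, -0.008], [0.008, 0.008, -1.0]] bay [0.3424 0.5633 0.2906]
to C [-0.126   0.1737 -0.0927]
```

>>> move_arm([
  [0.08,[-0.015,0.025,-0.01],0],
  [0.08,[-0.015,0.025,-0.015],0],
  [0.08,[-0.018,0.025,-0.015],0],
  [0.08,[-0.018,0.025,-0.015],0],
  [0.08,[-0.018,0.022,-0.015],0],
  [0.08,[-0.018,0.02,-0.015],0],
  [0.08,[0,0,-0.02],0],
  [0.08,[0,0,-0.02],0],
])

```text
clock: 18.25
tcp_pos: [-0.0526, 0.322, 0.5755]
tcp_rot: [-0.011, 0.727, -0.687, -0.005]
ft_force: [0.2, 0.2, -0.7]
grip_width: 0.465
finger_force: 21.9
```

```bash
python3 - <<'E'
from workcell import *
from h import *
s=observe();rep(s);p,R=st(s);print("to C",(R.T@(np.array([-.087,.345,.56])-p)).round(4))
E
```

```text
t 18.25 p [-0.0526  0.322   0.5755] j [ 1.544  0.052  0.619  2.114 -0.007 -0.082] F [ 0.2  0.2 -0.7] w 0.465 ff 21.9
R cols x,y,z: [[0.056, -0.998, -0.023], [-0.998, -0.056, -0.009], [0.008, 0.023, -1.0]] bay [0.4843 0.7038 0.333 ]
to C [-0.0245  0.0332  0.0158]
```

At the joint-4 limit, as predicted. Now push upward to tilt.

>>> move_arm([
  [0.08,[0,0.01,-0.05],0],
  [0.08,[0,0.01,-0.05],0],
  [0.08,[0,0.01,-0.05],0],
  [0.08,[0,0.005,-0.05],0],
  [0.08,[0,0,-0.05],0],
  [0.08,[0,0,-0.05],0],
  [0.08,[0,0,-0.05],0],
  [0.08,[0,0,-0.05],0],
])

```text
clock: 19.25
tcp_pos: [-0.0867, 0.2755, 0.6591]
tcp_rot: [-0.103, 0.719, -0.679, -0.104]
ft_force: [-0.2, 0.2, -1.9]
grip_width: 0.466
finger_force: 21.9
```

```bash
python3 - <<'E'
from workcell import *
from h import *
s=observe();rep(s);p,R=st(s)
E
```

```text
t 19.25 p [-0.0867  0.2755  0.6591] j [ 1.677 -0.099  0.739  2.115 -0.02   0.047] F [-0.2  0.2 -1.9] w 0.466 ff 21.9
R cols x,y,z: [[0.055, -0.955, -0.29], [-0.998, -0.055, -0.006], [-0.011, 0.29, -0.957]] bay [0.4878 0.7408 0.4275]
```

>>> move_arm([
  [0.08,[-0.015,0.003,-0.05],0],
  [0.08,[-0.015,0.003,-0.05],0],
  [0.08,[-0.015,0.003,-0.05],0],
  [0.08,[-0.015,0,-0.05],0],
  [0.08,[-0.015,0,-0.05],0],
  [0.08,[0,0,0],0],
  [0.08,[0,0,0],0],
  [0.08,[0,0,0],0],
])

```text
clock: 20.25
tcp_pos: [-0.0964, 0.2795, 0.719]
tcp_rot: [-0.159, 0.707, -0.667, -0.172]
ft_force: [0.4, -0.3, -1.0]
grip_width: 0.465
finger_force: 22.0
```

```bash
python3 - <<'E'
from workcell import *
from h import *
s=observe();rep(s);p,R=st(s);print(np.degrees(np.arccos(-R[2,2])),(RB.T@R).round(3))
E
```

```text
t 20.25 p [-0.0964  0.2795  0.719 ] j [ 1.732 -0.106  0.909  2.115 -0.042  0.092] F [ 0.4 -0.3 -1. ] w 0.465 ff 22.0
R cols x,y,z: [[0.051, -0.889, -0.455], [-0.998, -0.06, 0.005], [-0.031, 0.454, -0.89]] bay [0.5217 0.7502 0.4771]
27.076107224437475 [[-0.999  0.005 -0.051]
 [ 0.005  1.     0.003]
 [ 0.051  0.002 -0.999]]
```

>>> move_arm([
  [0.08,[-0.015,0,-0.05],0],
  [0.08,[-0.008,0,-0.03],0],
  [0.08,[0,0,0],0],
  [0.08,[0,0,0.03],0],
  [0.08,[0,0.0,0.03],0],
  [0.08,[0,-0.02,0.02],0],
  [0.08,[0,-0.03,0],0],
  [0.08,[0,-0.04,0],0],
])

```text
clock: 21.25
tcp_pos: [-0.0135, 0.3161, 0.6684]
tcp_rot: [-0.177, 0.703, -0.661, -0.194]
ft_force: [0.4, 0.4, -1.0]
grip_width: 0.465
finger_force: 22.0
```

```bash
python3 - <<'E'
from workcell import *
from h import *
s=observe();rep(s);p,R=st(s);print(np.degrees(np.arccos(-R[2,2])),(RB.T@R).round(3))
P,d=capture("wrist"); np.savez("w2.npz",p=P,d=d); cv2.imwrite("pics/w2.png",P[:,:,::-1])
E
```

```text
t 21.25 p [-0.0135  0.3161  0.6684] j [ 1.169 -0.284  0.495  1.869  0.236 -0.406] F [ 0.4  0.4 -1. ] w 0.465 ff 22.0
R cols x,y,z: [[0.052, -0.861, -0.507], [-0.998, -0.065, 0.008], [-0.04, 0.505, -0.862]] bay [0.5235 0.6652 0.4176]
30.446719666668088 [[-1.     0.003  0.008]
 [ 0.003  1.     0.008]
 [-0.008  0.008 -1.   ]]
```

View pics/w2.png

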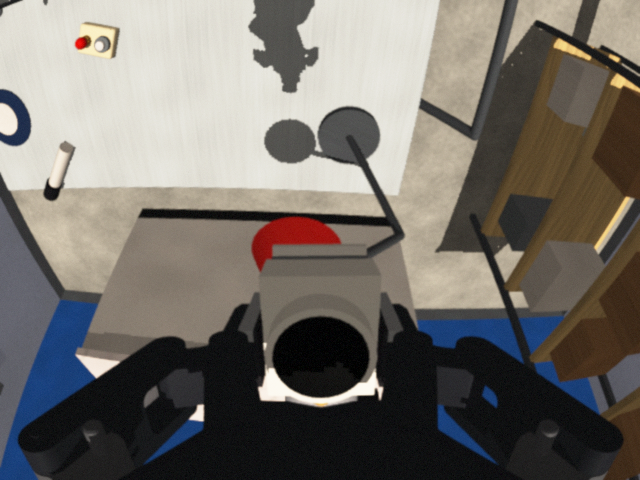

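The held diagonal is square in the fingers, with its housing back at (320,270) and socket at (322,355). The tool axes now match the bay axes to within 0.5°. Next I carry it over.

>>> move_arm([
  [0.08,[0.02,-0.03,0.005],0],
  [0.08,[0.033,-0.041,0.01],0],
  [0.08,[0.034,-0.042,0.01],0],
  [0.08,[0.034,-0.042,0.01],0],
  [0.08,[0.034,-0.042,0.01],0],
  [0.08,[0.034,-0.042,0.01],0],
  [0.08,[0.034,-0.042,0.01],0],
  [0.08,[0.034,-0.042,0.01],0],
])

```text
clock: 22.3
tcp_pos: [0.2912, 0.1666, 0.4883]
tcp_rot: [-0.171, 0.705, -0.662, -0.189]
ft_force: [-0.1, 0.1, 0.1]
grip_width: 0.465
finger_force: 22.0
```

```bash
python3 - <<'E'
from workcell import *
from h import *
s=observe();rep(s);p,R=st(s);print((R.T@(O+RB@[-.015,0,.25]-p)).round(4),(RB.T@R).round(3)[2])
E
```

```text
t 22.3 p [0.2912 0.1666 0.4883] j [-0.164 -0.097  0.083  1.887  0.499 -1.832] F [-0.1  0.1  0.1] w 0.465 ff 22.0
R cols x,y,z: [[0.052, -0.868, -0.493], [-0.998, -0.065, 0.009], [-0.039, 0.492, -0.87]] bay [0.2876 0.3705 0.3459]
[ 0.3007 -0.3722  0.0953] [ 0.008  0.008 -1.   ]
```

>>> move_arm([
  [0.08,[0.036,-0.046,0.01],0],
  [0.08,[0.036,-0.046,0.01],0],
  [0.08,[0.036,-0.046,0.01],0],
  [0.08,[0.036,-0.046,0.01],0],
  [0.08,[0.036,-0.046,0.01],0],
  [0.08,[0.036,-0.046,0.01],0],
  [0.08,[0.034,-0.04,0.01],0],
  [0.08,[0.02,-0.02,0],0],
])

```text
clock: 23.3
tcp_pos: [0.6379, -0.0103, 0.2887]
tcp_rot: [-0.17, 0.705, -0.662, -0.191]
ft_force: [-0.3, -0.1, -0.7]
grip_width: 0.463
finger_force: 22.0
```

```bash
python3 - <<'E'
from workcell import *
from h import *
s=observe();rep(s);p,R=st(s);print((R.T@(O+RB@[-.015,0,.25]-p)).round(4),(RB.T@R).round(3))
E
```

```text
t 23.3 p [ 0.6379 -0.0103  0.2887] j [-0.34   0.679  0.61   1.734  0.466 -2.029] F [-0.3 -0.1 -0.7] w 0.463 ff 22.0
R cols x,y,z: [[0.051, -0.868, -0.494], [-0.998, -0.066, 0.012], [-0.044, 0.492, -0.869]] bay [0.0158 0.0357 0.2722]
[ 0.0305 -0.0361  0.022 ] [[-1.     0.004 -0.007]
 [ 0.004  1.     0.012]
 [ 0.007  0.012 -1.   ]]
```

>>> move_arm([
  [0.08,[0.012,-0.014,0.01],0],
  [0.08,[0.012,-0.014,0.01],0],
  [0.08,[0.004,-0.006,0.025],0],
  [0.08,[0,0,0.035],0],
  [0.08,[0,0,0.035],0],
  [0.08,[0,0,0.03],0],
  [0.08,[0,0,0.02],0],
  [0.08,[0,0,0],0],
])

```text
clock: 24.3
tcp_pos: [0.6639, 0.0508, 0.1328]
tcp_rot: [-0.17, 0.705, -0.661, -0.191]
ft_force: [0.3, -0.1, -1.8]
grip_width: 0.466
finger_force: 22.0
```

```bash
python3 - <<'E'
from workcell import *
from h import *
s=observe();rep(s);p,R=st(s);print((R.T@(O+RB@[-.015,0,.0128]-p)).round(4),(RB.T@R).round(3))
P,d=capture("scene"); np.savez("s2.npz",p=P,d=d,**camera_params("scene")); cv2.imwrite("pics/s2.png",cv2.resize(P[170:320,300:500],None,fx=4,fy=4)[:,:,::-1])
E
```

```text
t 24.3 p [0.6639 0.0508 0.1328] j [-0.242  0.722  0.289  1.322  0.486 -1.923] F [ 0.3 -0.1 -1.8] w 0.466 ff 22.0
R cols x,y,z: [[0.052, -0.868, -0.494], [-0.998, -0.068, 0.013], [-0.045, 0.492, -0.869]] bay [-0.0107  0.0059  0.1075]
[ 0.0037 -0.0072  0.0946] [[-1.     0.003 -0.007]
 [ 0.003  1.     0.013]
 [ 0.007  0.013 -1.   ]]
```

View pics/s2.png

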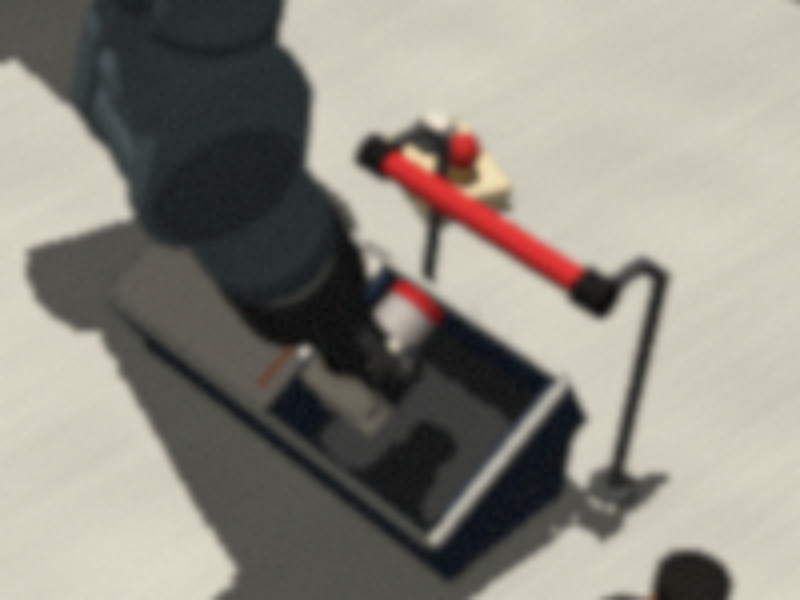

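The diagonal is over the open bay with its nose uphill (cap at crop (410,300)), clear of the bar. Descend.

>>> move_arm([
  [0.08,[0.003,-0.007,0.005],0],
  [0.08,[0,0,0.015],0],
  [0.08,[0,0,0.02],0],
  [0.08,[0,0,0.018],0],
  [0.08,[0,0,0.014],0],
  [0.08,[0,0,0.009],0],
  [0.08,[0,0,0.005],0],
  [0.08,[0,0,0.002],0],
])

```text
clock: 25.35
tcp_pos: [0.6695, 0.0904, 0.0573]
tcp_rot: [-0.172, 0.705, -0.662, -0.189]
ft_force: [0.3, -0.4, -0.9]
grip_width: 0.469
finger_force: 22.0
```

```bash
python3 - <<'E'
from workcell import *
from h import *
s=observe();rep(s);p,R=st(s);print((R.T@(O+RB@[-.015,0,.0128]-p)).round(4),(RB.T@R).round(3)[2])
E
```

```text
t 25.35 p [0.6695 0.0904 0.0573] j [-0.184  0.762  0.164  1.12   0.497 -1.856] F [ 0.3 -0.4 -0.9] w 0.469 ff 22.0
R cols x,y,z: [[0.053, -0.868, -0.494], [-0.998, -0.066, 0.008], [-0.039, 0.493, -0.869]] bay [-0.0146 -0.0021  0.0226]
[0.0004 0.0021 0.0099] [ 0.007  0.008 -1.   ]
```

>>> move_arm([
  [0.08,[0,0,0.002],0],
  [0.08,[0,0,0.002],0],
  [0.08,[0,0,0.001],0],
  [0.08,[0,0,0.001],0],
  [0.08,[0,0,0.001],0],
  [0.08,[0,0,0.001],0],
  [0.08,[0,0,0],0],
  [0.08,[0,0,0],0],
])

```text
clock: 26.35
tcp_pos: [0.669, 0.0943, 0.0503]
tcp_rot: [-0.172, 0.705, -0.662, -0.189]
ft_force: [0.1, -0.5, -1.5]
grip_width: 0.466
finger_force: 22.0
```

>>> move_arm([
  [0.08,[0,0,0.0005],0],
  [0.08,[0,0,0.0005],0],
  [0.08,[0,0,0.0003],0],
  [0.08,[0,0,0.0003],0],
  [0.08,[0,0,0.0002],0],
  [0.08,[0,0,0.0002],0],
  [0.08,[0,0,0],0],
  [0.08,[0,0,0],0],
])

```text
clock: 27.35
tcp_pos: [0.6689, 0.0951, 0.0488]
tcp_rot: [-0.172, 0.705, -0.662, -0.189]
ft_force: [-2.0, -1.8, 0.7]
grip_width: 0.469
finger_force: 22.5
```

```bash
python3 - <<'E'
from workcell import *
from h import *
s=observe();rep(s);p,R=st(s);print("F bay",(RB.T@s["ft_force"]).round(2),s["wrist_torque"].round(2))
E
```

```text
t 27.35 p [0.6689 0.0951 0.0488] j [-0.178  0.767  0.149  1.097  0.498 -1.848] F [-2.  -1.8  0.7] w 0.469 ff 22.5
R cols x,y,z: [[0.053, -0.868, -0.494], [-0.998, -0.066, 0.008], [-0.039, 0.492, -0.869]] bay [-0.0147 -0.0019  0.0128]
F bay [-1.12  2.06  1.5 ] [-0.52  0.23  0.21]
```

>>> move_arm([
  [0.08,[0,0,0.0003],0],
  [0.08,[0,0,0.0003],0],
  [0.08,[0,0,0],0],
  [0.08,[0,0,0],0],
  [0.08,[0,0,0],0],
  [0.08,[0,0,0],0],
  [0.08,[0,0,0],0],
  [0.08,[0,0,0],0],
])

```text
clock: 28.35
tcp_pos: [0.6689, 0.0951, 0.0486]
tcp_rot: [-0.172, 0.705, -0.662, -0.189]
ft_force: [-2.7, -4.0, 5.4]
grip_width: 0.465
finger_force: 23.1
```

```bash
python3 - <<'E'
from workcell import *
from h import *
s=observe();rep(s);p,R=st(s);print("F bay",(RB.T@s["ft_force"]).round(2),s["wrist_torque"].round(2))
E
```

```text
t 28.35 p [0.6689 0.0951 0.0486] j [-0.177  0.766  0.149  1.096  0.498 -1.848] F [-2.7 -4.   5.4] w 0.465 ff 23.1
R cols x,y,z: [[0.053, -0.868, -0.494], [-0.998, -0.065, 0.008], [-0.039, 0.492, -0.87]] bay [-0.0147 -0.0019  0.0127]
F bay [-0.61  2.94  6.62] [-0.48  0.55  0.46]
```

Seated with about 7 N on the floor. Release slowly.

>>> move_arm([
  [0.07,[0,0,0],0],
  [0.06,[0,0,0],0],
  [0.05,[0,0,0],0],
  [0.04,[0,0,0],0],
  [0.02,[0,0,0],0],
  [-0.05,[0,0,0],0],
  [-0.15,[0,0,0],0],
  [-0.2,[0,0,0],0],
])

```text
clock: 29.35
tcp_pos: [0.6689, 0.0956, 0.048]
tcp_rot: [-0.172, 0.705, -0.662, -0.189]
ft_force: [-0.1, 0.2, -0.3]
grip_width: 0.602
finger_force: 0.0
```

```bash
python3 - <<'E'
from workcell import *
from h import *
s=observe();rep(s);P0=camera_params("wrist")
P,d=capture("wrist"); cv2.imwrite("pics/w3.png",P[:,:,::-1]); print((RB.T@(-P0["R"].T@P0["t"]-O)).round(3))
E
```

```text
t 29.35 p [0.6689 0.0956 0.048 ] j [-0.177  0.767  0.148  1.095  0.498 -1.848] F [-0.1  0.2 -0.3] w 0.602 ff 0.0
R cols x,y,z: [[0.053, -0.868, -0.494], [-0.998, -0.066, 0.008], [-0.039, 0.493, -0.869]] bay [-0.0146 -0.0019  0.0119]
[-0.08  -0.004  0.154]
```

View pics/w3.png

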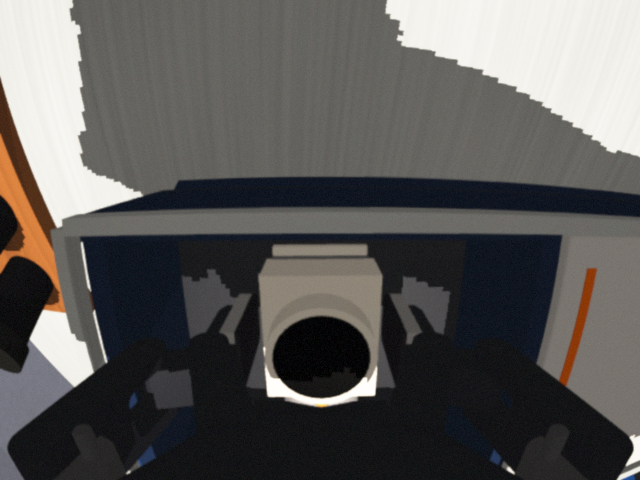

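The diagonal stands released and square in the bay (housing at (320,330)), with a clear gap to both fingers. Retreat along the bay normal and go to the door grip.

>>> move_arm([
  [-0.2,[0,0,-0.01],0],
  [-0.2,[0,0,-0.03],0],
  [-0.2,[0,0,-0.045],0],
  [-0.2,[0,0,-0.045],0],
  [0,[0,0,-0.03],0],
  [0,[-0.004,0.045,0],0],
  [0,[-0.004,0.05,0],0],
  [0,[-0.004,0.045,0],0],
])

```text
clock: 30.4
tcp_pos: [0.5335, 0.0176, 0.195]
tcp_rot: [-0.172, 0.705, -0.662, -0.189]
ft_force: [0.5, -0.2, 0.3]
grip_width: 0.497
finger_force: 0.0
```

```bash
python3 - <<'E'
from workcell import *
from h import *
s=observe();rep(s);p,R=st(s);print((R.T@(O+RB@[-.003,.143,.075]-p)).round(4),(RB.T@R).round(3)[2])
E
```

```text
t 30.4 p [0.5335 0.0176 0.195 ] j [-0.356  0.448 -0.023  1.334  0.465 -2.046] F [ 0.5 -0.2  0.3] w 0.497 ff 0.0
R cols x,y,z: [[0.053, -0.868, -0.494], [-0.998, -0.065, 0.007], [-0.038, 0.492, -0.87]] bay [-0.0012  0.1381  0.1738]
[0.0011 0.0042 0.0989] [ 0.007  0.007 -1.   ]
```

>>> move_arm([
  [0,[0.001,0.001,0.02],0],
  [0,[0,0,0.03],0],
  [0,[0,0,0.025],0],
  [0,[0,0,0.015],0],
  [0,[0,0,0.007],0],
  [0.4,[0,0,0],0],
  [0.6,[0,0,0],0],
  [0.72,[0,0,0],0],
])

```text
clock: 31.4
tcp_pos: [0.5304, 0.0644, 0.1101]
tcp_rot: [-0.172, 0.705, -0.662, -0.189]
ft_force: [-2.3, -1.0, 2.2]
grip_width: 0.15
finger_force: 45.3
```

```bash
python3 - <<'E'
from workcell import *
from h import *
s=observe();rep(s);p,R=st(s)
E
```

```text
t 31.4 p [0.5304 0.0644 0.1101] j [-0.277  0.479 -0.205  1.082  0.482 -1.959] F [-2.3 -1.   2.2] w 0.15 ff 45.3
R cols x,y,z: [[0.053, -0.868, -0.494], [-0.998, -0.065, 0.007], [-0.038, 0.492, -0.869]] bay [-0.003   0.1383  0.0768]
```

>>> move_arm([
  [0.72,[0,-0.012,0],0],
  [0.72,[0,-0.02,0],0],
  [0.72,[0,-0.022,0],0],
  [0.72,[0,-0.022,0],0],
  [0.72,[0,-0.022,0],0],
  [0.72,[0,-0.018,0],0],
  [0.72,[0,-0.01,0],0],
  [0.72,[0,-0.005,0],0],
])

```text
clock: 32.4
tcp_pos: [0.6632, 0.0728, 0.1101]
tcp_rot: [-0.173, 0.705, -0.662, -0.188]
ft_force: [-2.6, -4.2, 8.5]
grip_width: 0.152
finger_force: 46.1
```

>>> move_arm([
  [0.72,[0,-0.002,0],0],
  [0.72,[0,-0.002,0],0],
  [0.72,[0,-0.001,0],0],
  [0.72,[0,-0.001,0],0],
  [0.72,[0,-0.001,0],0],
  [0.72,[0,-0.001,0],0],
  [0.72,[0,0,0],0],
  [0.72,[0,0,0],0],
])

```text
clock: 33.4
tcp_pos: [0.6691, 0.0732, 0.1101]
tcp_rot: [-0.172, 0.705, -0.662, -0.189]
ft_force: [-6.1, -4.5, 9.9]
grip_width: 0.149
finger_force: 46.4
```

```bash
python3 - <<'E'
from workcell import *
from h import *
s=observe();rep(s);p,R=st(s);print((RB.T@s["ft_force"]).round(1))
E
```

```text
t 33.4 p [0.6691 0.0732 0.1101] j [-0.209  0.728  0.243  1.244  0.493 -1.883] F [-6.1 -4.5  9.9] w 0.149 ff 46.4
R cols x,y,z: [[0.053, -0.868, -0.494], [-0.998, -0.065, 0.007], [-0.038, 0.492, -0.87]] bay [-0.003  -0.0007  0.0769]
[ 1.3  6.4 10.6]
```

>>> move_arm([
  [0.72,[0,-0.0005,0],0],
  [0.72,[0,-0.0005,0],0],
  [0.72,[0,-0.0005,0],0],
  [0.72,[0,-0.0005,0],0],
  [0.72,[0,0,0],0],
  [0.72,[0,0,0],0],
  [0.72,[0,0,0],0],
  [0.72,[0,0,0],0],
])

```text
clock: 34.4
tcp_pos: [0.6692, 0.0732, 0.1101]
tcp_rot: [-0.171, 0.704, -0.662, -0.19]
ft_force: [-12.0, -7.2, 14.8]
grip_width: 0.151
finger_force: 47.0
```

```bash
python3 - <<'E'
from workcell import *
from h import *
s=observe();rep(s);p,R=st(s);print((RB.T@s["ft_force"]).round(1))
E
```

```text
t 34.4 p [0.6692 0.0732 0.1101] j [-0.209  0.732  0.249  1.25   0.492 -1.882] F [-12.   -7.2  14.8] w 0.151 ff 47.0
R cols x,y,z: [[0.051, -0.868, -0.494], [-0.998, -0.065, 0.011], [-0.041, 0.492, -0.87]] bay [-0.003  -0.0008  0.0769]
[ 1.9 12.5 16. ]
```

Door is against its shut stop. Release and back off along the bay normal.

>>> move_arm([
  [0.5,[0,0,0],0],
  [0.2,[0,0,0],0],
  [0,[0,0,0],0],
  [0,[0,0,-0.015],0],
  [0,[0,0,-0.04],0],
  [0,[0,0,-0.05],0],
  [0,[0,0.02,-0.05],0],
  [0,[0,0.03,-0.05],0],
])

```text
clock: 35.4
tcp_pos: [0.6288, -0.0313, 0.2888]
tcp_rot: [-0.172, 0.705, -0.661, -0.189]
ft_force: [0.8, 0.7, -0.3]
grip_width: 0.499
finger_force: 0.0
```

>>> move_arm([
  [0,[0.05,0,-0.03],0],
  [0,[0.05,0,-0.02],0],
  [0,[0.05,0,0],0],
  [0,[0.05,0,0],0],
  [0,[0.05,0,0],0],
  [0,[0.04,0,0],0],
  [0,[0,0,0],0],
  [0,[0,0,0],0],
])

```text
clock: 36.4
tcp_pos: [0.5969, -0.2874, 0.2104]
tcp_rot: [-0.179, 0.703, -0.656, -0.209]
ft_force: [-0.5, 0.5, -0.8]
grip_width: 0.5
finger_force: 0.0
```

```bash
python3 - <<'E'
from workcell import *
from h import *
s=observe();rep(s)
p,d=capture("top"); K=camera_params("top")["mtx"]; z0=np.load("top0.npz")
for q in (z0["p"],p):
    m=np.zeros((480,640),np.uint8); m[172:200,258:288]=q[172:200,258:288].max(2)<75
    n,l,stt,c=cv2.connectedComponentsWithStats(m); k=1+np.argmax(stt[1:,4]); print(stt[k],c[k])
cv2.imwrite("pics/end.png",p[:,:,::-1])
E
```

```text
t 36.4 p [ 0.5969 -0.2874  0.2104] j [-0.715  1.105  1.221  2.116  0.366 -2.435] F [-0.5  0.5 -0.8] w 0.5 ff 0.0
R cols x,y,z: [[0.051, -0.848, -0.528], [-0.997, -0.075, 0.023], [-0.059, 0.525, -0.849]] bay [-0.2605  0.0942  0.3414]
[261 179  15  10 117] [267.95726496 183.45299145]
[261 179  14   9 112] [267.67857143 183.25      ]
```

View pics/end.png

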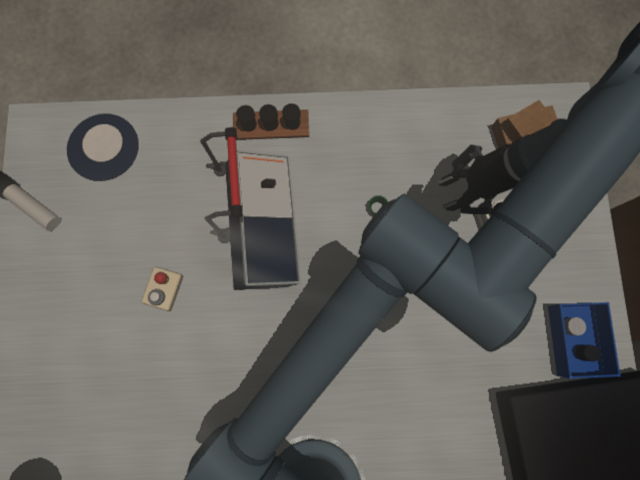

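The door is shut, with its grip at (268,183), the same pixel as at the start. The bay is covered and the arm touches nothing.

```bash
python3 -c "
from workcell import *
print(close_job())"
```

```text
the job is handed in; nothing more can be done
None
```

The job is handed in at about 36 s: the small white diagonal was set down gently in the bay (about 23 N grip) and released, and the door is shut against its stop; I measured the door only about 143 mm open of 145 mm, and joint 3 finished right at its range limit (1.221 against 1.22 rad).

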